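Strip a camera lens and lay out its parts

TASK

The lens on the round stand is unscrewed: take it apart from the top down, one part at a time, keeping every part upright and setting it down rather than dropping it. Lower the steel mount ring over the white spindle, then stand the glass cell in the middle of the green felt pad, then the brass iris unit in the middle of the orange tray, and last the black barrel in the middle of the wire washing basket. Leave the white dish of screws where it is.

Things in the scene. Friction and masses are not known exactly. Their poses are not given: they have to be found in the camera images.
- mount_ring: bright steel mount ring, flat: outside diameter 42 mm, hole 30 mm, 8 mm high plus 2 mm of claws on its inner rim; 30 to 55 g. Origin on its axis at its underside. At the start it is the lens's top part, underside 88 mm above the table, loose on the flange of the glass cell, whose body sticks up through it with 3 mm of play; outside that 38 mm flange the 6 mm below the ring are free
- glass_cell: small black lens cell with a blue-coated glass on top: flange of diameter 38 mm, 6 mm high, below a body of diameter 24 mm that reaches to 20 mm (22 mm with the domed glass); 35 to 70 g. Origin on its axis at the underside of the flange. It stands loose on the iris unit at the start, underside 82 mm above the table; only its top shows, through the mount ring
- iris: brass iris unit with dark blades on top: drum of diameter 54 mm, 20 mm high, with a dark band round its side, over a spigot of diameter 40 mm that sticks out 3 mm below (23 mm in all); 75 to 135 g. Origin on its axis at the underside of the spigot. At the start the spigot sits loosely in the barrel's bore, origin 59 mm above the table
- barrel: black lens barrel standing front down: flared front rim of diameter 80 mm, 12 mm high, below a ribbed tube of outside diameter 60 mm (62 mm over the rubber ribs, which run from 21 to 41 mm) and bore 46 mm that reaches to 50 mm; 180 to 325 g. Origin on its axis at its underside, which stands on the lens stand 12 mm above the table at the start
- stand: the lens stand: round aluminium plate with a black rubber top, diameter 110 mm, 12 mm high, fixed for the job; the lens stands about in its middle. Origin at the centre of its underside, on the table
- spindle: ring spindle, fixed: dark wooden disc of diameter 80 mm, 8 mm high, on it a white shoulder of diameter 40 mm up to 16 mm, and from its centre a white upright pin of diameter 10 mm with a tapered tip up to 51 mm. Origin at the centre of its underside, on the table. The mount ring's underside comes to rest on the shoulder, 16 mm above the origin
- felt_pad: round pad, fixed: pale wooden disc of diameter 88 mm with a green felt top of diameter 80 mm, flat, top 12 mm above the table. Origin at the centre of its underside
- tray: square orange tray, fixed: 115 mm by 115 mm outside, floor 3 mm thick, rim 10 mm high in all and 3 mm thick. Origin at the centre of its underside, sides along its x and y
- basket: square washing basket of steel wire, fixed: 122 mm by 122 mm over the wires' centres, floor 3.6 mm above the table, sides 22 mm high in all and 3 mm thick. Origin at the centre of its underside, sides along its x and y
- screw_dish: small white dish with the lens's screws in it, diameter 62 mm, 14 mm high, standing loose on the table; origin at the centre of its underside. To be left alone

How it is judged:
By the outcome, as a careful person would: the job done as asked, in the order asked, and still so for the second after the job is handed in, with the robot touching nothing.
It also fails if it takes over 118 s, if anything falls off the work surface, if the arm or the gripper's body presses on something with over 40 N, if the wrist force passes 120 N, or if a joint passes its speed limit or range.

ROBOT

A 6-joint arm with a two-finger parallel gripper is mounted at the origin on the work surface. World frame = base frame: x ahead of the robot, y to its left, z up, the work surface at z = 0. Lengths are in m, angles in rad, forces in N, time in s.
With the tool pointing down it reaches from about 0.25 to 0.775 m from the base axis. Payload 8.9 kg.
Tool frame: the origin (TCP) lies on the centre line of the jaws, within the pads' length; the fingertips stand 8 mm ahead of it and the grasp point (between the pads) lies 11 mm behind it; z points along the fingers, x is the direction in which the jaws open and shut, and the axes are right-handed (so a half turn about z gives the same grasp; the last joint's range is limited). The gripper opens to 85 mm and grips with 20 to 120 N. Pads are 22 mm wide; open, the fingers measure 114 mm over their backs; the gripper's body (76 mm by 85 mm) begins 54 mm behind the grasp point. The pads swing forward as they close: fully open they stand 13 mm farther back than shut.
Start: joints at [-1.458, 0.291, -0.153, 1.127, 0, 1.431], TCP at [0.131, -0.508, 0.239] pointing down, gripper open.
Joint ranges: [-2.52, 2.52], [-0.91, 1.74], [-1.3, 1.37], [-1.96, 2.02], [-1.52, 1.47], [-3.14, 3.14]. Speed limits (rad/s): [2.22, 2.22, 2.79, 3.14, 3.14, 3.14].

INTERFACE

Orientations are given as a unit quaternion [w, x, y, z].
In Python, from cell import manip gives the robot as it stands. Calls block until the motion is done:
- manip.movep(position, orientation): joint-space move of the TCP to a pose.
- manip.move_linear(position, ori=None, feed=0.15, f_stop=None): straight line of the TCP; ori=None keeps the orientation; feed is the mean speed in m/s. With f_stop (N) it stops when the force on the tool has changed by that much, and returns True; else False.
- manip.move_j(angles): joint-space move.
- manip.grip(opening, effort=None): opening from 0.0 (shut) to 1.0 (fully open); effort is the grip in N (None keeps the last); returns when the fingers have stopped.
- manip.sleep(seconds).
- manip.solve_ik(position, orientation): joint angles nearest the present ones, or None.
- manip.read_state(): the state.
- manip.get_image(name): name is "scene" or "top"; returns a dict with "image" (384x512x3 uint8, blue, green, red), "z_map" (384x512 float32, m along the optical axis (not along the pixel's ray), 0 where there is no reading), "K" (3x3 intrinsics, pixels), "rvec" (rotation vector, rad) and "tvec" (3), from world to camera coordinates, as OpenCV has them. Camera axes: x right, y down, z forward; pixel columns grow to the right and rows downward; lengths in m; the calibration is good to about 2 mm. A picture is of the moment at which its call begins.
A pose or a line that the arm cannot do raises manip.MotionError and nothing moves.
- manip.finish_job(): hands the job in, once; it reports no verdict.
Trained networks look in the newest picture that a camera, given by its name, has taken for a name from the list of things; names that differ only in an ending like _2 or _b are one class to them, and where a whole thing is asked for, a point or a joint stands for the part that bears it (a point fixed in the world has none). Each returns a list of dicts, best first, with "score" (0 to 1); they miss things now and then, are a little off and sometimes report something else, mostly with a low value. They report only what shows in the picture. A call takes as long as a camera call.
- manip.spot_in(name, camera): "at" ([x, y, z] in m, in world coordinates, good to about 4 mm: the middle of the surface that is visible of it).
- manip.landmark_of(name, camera): "at" ([x, y, z] in m, in world coordinates, good to about 4 mm: a listed point, or the origin of a listed thing).
The state is a dict: "time": time; "q": joint angles; "joint_vel": joint speeds; "joint_efforts": joint torques, N m; "tcp_pos": TCP position; "eef_rot": TCP orientation; "contact_force": force on the tool from outside, world axes, zero at the start; "wrist_torque": the same for the moment, N m; "opening": opening from 0.0 (shut) to 1.0 (fully open).
Only numpy, scipy, OpenCV 4.12 (cv2) and the standard library are available. Lean on these libraries where they do the work, as an engineer would, in place of code of your own. Each camera call takes 0.05 s, during which the arm holds its last target.

## Working session

There is one attempt and no reset: what is moved stays moved. The work goes in short steps, each a Python script; the robot and the scene stay as the last script left them, time stands still between calls to the robot, and variables do not carry over. Pictures are saved under pics/ and viewed, and the job is handed in when it is done.

```bash
ls; mkdir -p pics; python3 - <<'E'
from cell import manip
import cv2, numpy as np
for c in ["top","scene"]:
    d=manip.get_image(c); cv2.imwrite(f"pics/{c}0.png",d["image"])
    R=cv2.Rodrigues(np.array(d["rvec"]))[0]; print(c,(-R.T@np.array(d["tvec"]).ravel()).round(3),R.round(2).tolist(),d["K"][0][0])
    for n in ["mount_ring","glass_cell","iris","barrel","stand","spindle","felt_pad","tray","basket","screw_dish"]:
        print(n,[(np.round(r["at"],4).tolist(),round(r["score"],2)) for r in manip.landmark_of(n,c)[:2]],[(np.round(r["at"],4).tolist(),round(r["score"],2)) for r in manip.spot_in(n,c)[:2]])
s=manip.read_state(); print(s)
E
```

```text
pics
top [0.48  0.017 1.247] [[-0.02, -1.0, 0.0], [-1.0, 0.02, -0.06], [0.06, -0.01, -1.0]] 413.6461697178407
mount_ring [([0.6554, 0.1602, 0.0885], 0.4)] [([0.6562, 0.1583, 0.0948], 0.39)]
glass_cell [([0.6578, 0.165, 0.082], 0.38)] [([0.6587, 0.1592, 0.0997], 0.54)]
iris [] []
barrel [([0.6577, 0.1618, 0.0096], 0.83)] [([0.643, 0.1496, 0.025], 0.69)]
stand [([0.6542, 0.1619, -0.0029], 0.82)] [([0.6466, 0.1525, 0.0049], 0.66), ([0.4731, 0.3241, 0.0088], 0.63)]
spindle [([0.4703, 0.3221, -0.0032], 0.92)] [([0.4761, 0.3223, 0.008], 0.61)]
felt_pad [([0.4616, -0.0057, 0.0007], 0.58), ([0.6427, -0.1531, 0.0033], 0.23)] [([0.4597, -0.0057, 0.0112], 0.97)]
tray [([0.6422, -0.1518, 0.0061], 0.87)] [([0.6457, -0.1498, 0.0021], 0.58), ([0.6206, -0.3643, 0.005], 0.51)]
basket [([0.457, -0.0067, -0.0025], 0.33)] [([0.4726, -0.3221, 0.0004], 0.59)]
screw_dish [([0.6208, -0.3655, 0.0019], 0.54), ([0.6557, 0.1579, 0.0586], 0.34)] [([0.475, 0.3207, 0.008], 0.74), ([0.6213, -0.3667, 0.0035], 0.63)]
scene [1.042 0.596 0.727] [[-0.78, 0.62, 0.01], [0.39, 0.51, -0.76], [-0.48, -0.59, -0.64]] 404.45204
[... 873 characters left out ...]
2.1, 'q': array([-1.45830836e+00,  2.90703187e-01, -1.53422558e-01,  1.12671040e+00,
       -1.34249821e-05,  1.43147244e+00]), 'joint_vel': array([-4.91934205e-05, -4.86505805e-04,  4.43244029e-04, -8.25506686e-04,
        1.04514450e-03, -2.30406370e-04]), 'joint_efforts': array([-1.43748995e-03, -5.37022161e+01,  3.31638443e+01,  1.84435834e-03,
       -2.89350010e-04,  1.36099081e-05]), 'tcp_pos': array([ 0.13079381, -0.50842734,  0.23929502]), 'eef_rot': array([-9.58300874e-06,  7.90303446e-01, -6.12715646e-01, -1.86972727e-05]), 'contact_force': array([-0.18624507, -0.23410171,  0.47776807]), 'wrist_torque': array([ 0.05334891, -0.00703007, -0.02396007]), 'opening': 1.0001997400527596}
```

View pics/top0.png

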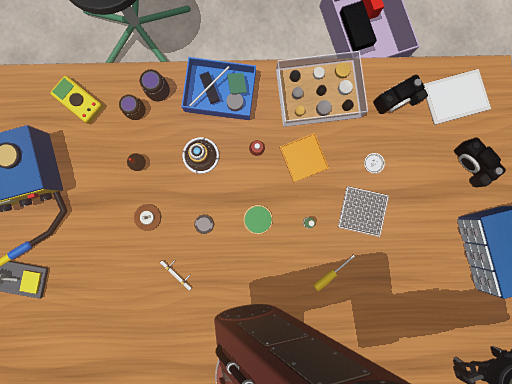

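View pics/scene0.png

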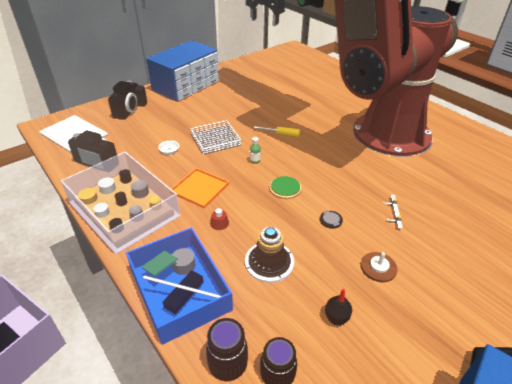

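The top view shows the lens at (200,155), spindle (147,217), felt (258,219), tray (304,157), basket (363,211) and dish (374,163). The clutter between them stands clear of the fixtures. I'll refine the positions geometrically.

```bash
cat > h.py <<'E'
from cell import manip
import cv2, numpy as np
def cam(c):
    d=manip.get_image(c); d["R"]=cv2.Rodrigues(np.array(d["rvec"],float))[0]; d["t"]=np.array(d["tvec"],float).ravel(); d["C"]=-d["R"].T@d["t"]; return d
def at_z(d,u,v,z):
    r=d["R"].T@np.linalg.inv(d["K"])@np.array([u,v,1.]); s=(z-d["C"][2])/r[2]; return d["C"]+s*r
def proj(d,P):
    return cv2.projectPoints(np.array(P,float).reshape(-1,3),np.array(d["rvec"],float),d["t"],np.array(d["K"],float),None)[0].reshape(-1,2)
def cloud(d):
    z=d["z_map"]; v,u=np.mgrid[:384,:512]; K=d["K"]
    P=np.stack([(u-K[0][2])/K[0][0]*z,(v-K[1][2])/K[1][1]*z,z],-1)
    return (P-d["t"])@d["R"], z>0
def Q(psi): return [0,np.cos(psi/2),np.sin(psi/2),0]
def circ(c,r,z,n=60):
    a=np.linspace(0,2*np.pi,n); return np.stack([c[0]+r*np.cos(a),c[1]+r*np.sin(a),np.full(n,z)],-1)
def overlay(c,items,fn,roi,s):
    d=cam(c); x0,y0,x1,y1=roi; im=cv2.resize(d["image"][y0:y1,x0:x1],None,fx=s,fy=s,interpolation=cv2.INTER_CUBIC)
    for P,col in items:
        p=((proj(d,P)-[x0,y0]+.5)*s); cv2.polylines(im,[np.round(p).astype(int)],False,col,1)
    cv2.imwrite(fn,im); return d
def st():
    s=manip.read_state(); print("t",round(s["time"],2),"tcp",np.round(s["tcp_pos"],4),"open",round(s["opening"],3),"F",np.round(s["contact_force"],1)); return s
E
python3 - <<'E'
from h import *
lens=(.6555,.161); sp=(.4702,.3207); fe=(.4615,-.005); tr=(.6408,-.1525); ba=(.4735,-.320)
G=(0,255,0);M=(255,0,255);C=(255,255,0)
its=[(circ(lens,.055,.012),G),(circ(lens,.021,.096),M),(circ(lens,.027,.082),C),(circ(sp,.04,.008),M),(circ(sp,.02,.016),C),(circ(fe,.04,.012),M)]
overlay("top",its,"pics/t1.png",(110,130,310,245),4)
overlay("scene",its,"pics/s1.png",(220,160,420,300),4)
d=cam("top"); hsv=cv2.cvtColor(d["image"],cv2.COLOR_BGR2HSV); P,ok=cloud(d)
for n,c,lo,hi,z in [("felt",fe,(45,80,40),(85,255,255),.012),("tray",tr,(10,150,150),(25,255,255),.010)]:
  for cn in ["top","scene"]:
    d=cam(cn); hsv=cv2.cvtColor(d["image"],cv2.COLOR_BGR2HSV); p=proj(d,[[*c,z]])[0]
    m=cv2.inRange(hsv,lo,hi); nl,l,stt,ce=cv2.connectedComponentsWithStats(m)
    i=l[int(p[1]),int(p[0])]; mm=(l==i).astype(np.uint8)
    cn_=max(cv2.findContours(mm,0,1)[0],key=cv2.contourArea)[:,0]
    W=np.array([at_z(d,u,v,z)[:2] for u,v in cn_],np.float32)
    print(n,cn,stt[i],"minrect",cv2.minAreaRect(W),"circ",cv2.minEnclosingCircle(W))
E
```

```text
felt top [245 207  26  26 547] minrect ((0.4589700698852539, -0.004921562969684601), (0.0744563564658165, 0.07419821619987488), 88.82347869873047) circ ((0.4591831862926483, -0.005029216408729553), 0.03937850892543793)
felt scene [272 177  28  18 413] minrect ((0.45833680033683777, -0.003541465848684311), (0.07076533138751984, 0.0743638351559639), 52.21139907836914) circ ((0.45865508913993835, -0.0039824265986680984), 0.03848368674516678)
tray top [ 279  133   50   50 1508] minrect ((0.6433177590370178, -0.14830382168293), (0.11781077086925507, 0.11767624318599701), 20.352828979492188) circ ((0.6428264379501343, -0.14781105518341064), 0.081607885658741)
tray scene [  170    57   342   327 44134] minrect ((0.22186490893363953, -0.03453797101974487), (1.2639256715774536, 0.9847247004508972), 89.93529510498047) circ ((0.21601927280426025, -0.025074796751141548), 0.6954472064971924)
```

View pics/t1.png

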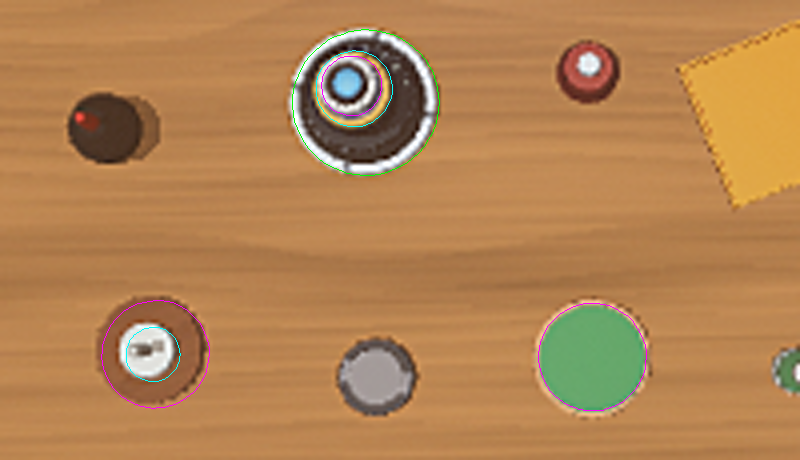

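View pics/s1.png

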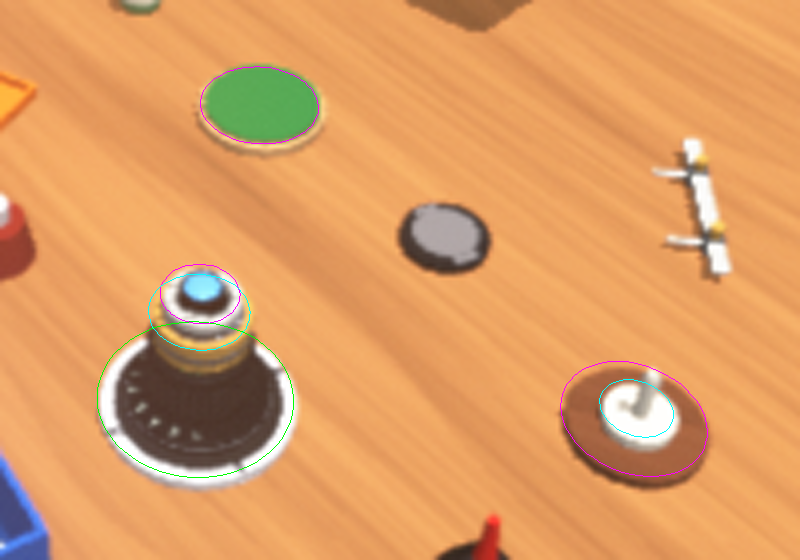

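The top overlay fits the lens and felt to about 1 mm. The spindle overlay is about 1 px off: the true shoulder is at (147,350) in the crop and the overlay at (153,354). I'll segment it, plus the basket and tray.

```bash
python3 - <<'E'
from h import *
sp=(.4715,.3225)
for cn in ["top","scene"]:
    d=cam(cn); hsv=cv2.cvtColor(d["image"],cv2.COLOR_BGR2HSV).astype(int)
    H,S,V=hsv[...,0],hsv[...,1],hsv[...,2]
    for n,c,z,r,m in [("shoulder",sp,.016,.026,(S<60)&(V>150)),("stand rim",(.6555,.161),.012,.062,(S<60)&(V>170)),
        ("ring",(.6555,.161),.098,.026,(S<70)&(V>130)),("tray",(.6408,-.15),.010,.09,(S>190)&(V>200)),("glass",(.6555,.161),.102,.015,(H>90)&(H<115)&(S>60)&(V>150)),("dish",(.6212,-.363),.014,.037,(S<60)&(V>150))]:
        v,u=np.nonzero(m); W=np.array([at_z(d,a,b,z)[:2] for a,b in zip(u,v)]); W=W[np.linalg.norm(W-c,axis=1)<r]
        print(cn,n,len(W),"rect",np.round(cv2.minAreaRect(W.astype(np.float32))[0],4),np.round(cv2.minAreaRect(W.astype(np.float32))[1:][0],4),cv2.minAreaRect(W.astype(np.float32))[2],"mean",W.mean(0).round(4),"mid",((W.max(0)+W.min(0))/2).round(4))
G=(0,255,0);M=(255,0,255)
def sq(c,h,yaw,z):
    a=np.array([[1,1],[1,-1],[-1,-1],[-1,1],[1,1]])*h; R=np.array([[np.cos(yaw),-np.sin(yaw)],[np.sin(yaw),np.cos(yaw)]]); return np.c_[a@R.T+c,np.full(5,z)]
its=[(sq((.642,-.1505),.0575,np.deg2rad(20),.010),M),(sq((.473,-.321),.061,np.deg2rad(-10),.022),M),(circ((.6212,-.363),.031,.014),G)]
overlay("top",its,"pics/t2.png",(270,125,400,245),5)
overlay("scene",its,"pics/s2.png",(140,110,260,220),5)
E
```

```text
top shoulder 133 rect [0.4732 0.3255] [0.0358 0.0355] 88.8214340209961 mean [0.4732 0.3254] mid [0.4732 0.3255]
top stand rim 281 rect [0.6557 0.1636] [0.107  0.1062] 43.946529388427734 mean [0.6586 0.1674] mid [0.6558 0.1636]
top ring 89 rect [0.6533 0.1634] [0.0439 0.0395] 7.283310413360596 mean [0.6546 0.163 ] mid [0.6534 0.1631]
top tray 2 rect [ 0.6577 -0.2005] [0.0976 0.    ] -160.00083923339844 mean [ 0.6577 -0.2005] mid [ 0.6577 -0.2005]
top glass 37 rect [0.6563 0.1632] [0.0179 0.0158] 43.860897064208984 mean [0.6563 0.1632] mid [0.6569 0.1639]
top dish 316 rect [ 0.6222 -0.3579] [0.0603 0.0573] 88.84243774414062 mean [ 0.6218 -0.3578] mid [ 0.6222 -0.3579]
scene shoulder 246 rect [0.4728 0.3261] [0.0431 0.0428] 73.02725219726562 mean [0.4729 0.3257] mid [0.4714 0.3258]
scene stand rim 439 rect [0.6553 0.1654] [0.1168 0.1106] 8.915426254272461 mean [0.6655 0.1742] mid [0.6567 0.1637]
scene ring 138 rect [0.6571 0.1662] [0.0394 0.0398] 52.03961944580078 mean [0.6599 0.168 ] mid [0.6585 0.1658]
scene tray 558 rect [ 0.6442 -0.1439] [0.118  0.1164] 20.350854873657227 mean [ 0.6321 -0.1318] mid [ 0.6387 -0.1435]
scene glass 54 rect [0.6542 0.1627] [0.017  0.0189] 52.06249237060547 mean [0.6549 0.1626] mid [0.655  0.1627]
scene dish 195 rect [ 0.6219 -0.356 ] [0.0576 0.0595] 52.46967697143555 mean [ 0.6214 -0.3564] mid [ 0.6206 -0.3574]
```

```bash
python3 -c "
import cv2
a=cv2.imread('pics/t2.png');b=cv2.imread('pics/s2.png');print(a.shape,b.shape)"
```

```text
(600, 650, 3) (550, 600, 3)
```

View pics/t2.png

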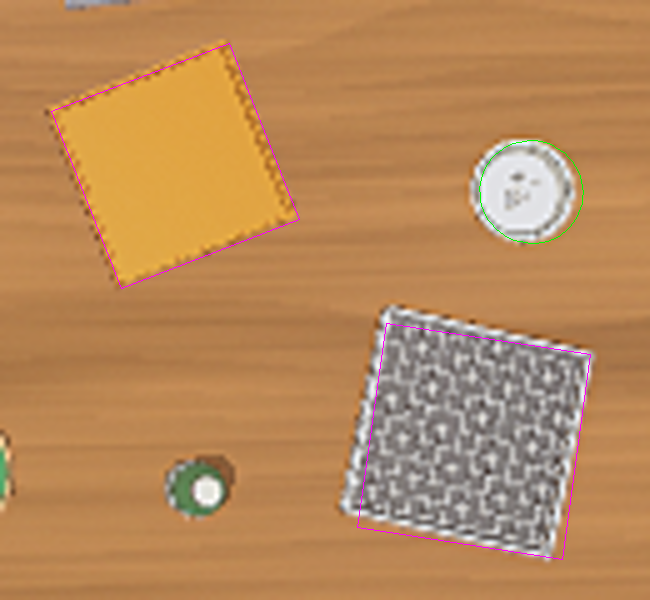

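View pics/s2.png

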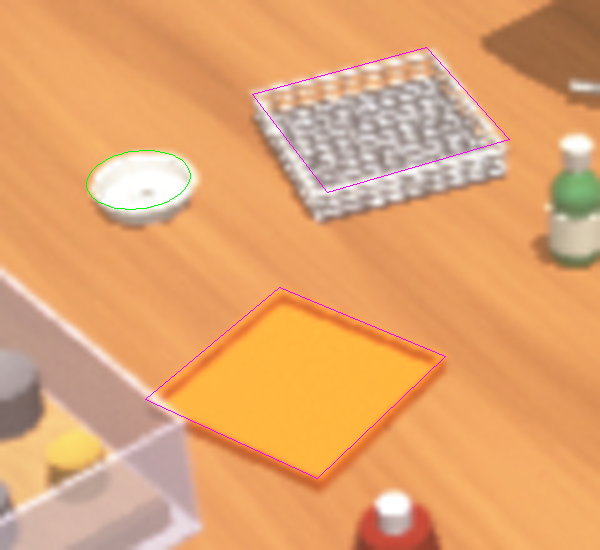

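```bash
python3 - <<'E'
from h import *
for cn in ["top","scene"]:
    d=cam(cn); hsv=cv2.cvtColor(d["image"],cv2.COLOR_BGR2HSV).astype(int); S,V=hsv[...,1],hsv[...,2]
    m=(S<85)&(V>60); p=proj(d,[[.476,-.318,.012]])[0]
    mm=np.zeros(m.shape,np.uint8); mm[m]=255; mm=cv2.morphologyEx(mm,cv2.MORPH_CLOSE,np.ones((3,3)))
    n,l,s,ce=cv2.connectedComponentsWithStats(mm); i=l[int(p[1]),int(p[0])]; print(s[i])
    v,u=np.nonzero(l==i)
    for z in ([.022,.0036] if cn=="top" else [.022]):
        W=np.array([at_z(d,a,b,z)[:2] for a,b in zip(u,v)],np.float32); print(cn,z,cv2.minAreaRect(W))
def sq(c,h,yaw,z):
    a=np.array([[1,1],[1,-1],[-1,-1],[-1,1],[1,1]])*h; R=np.array([[np.cos(yaw),-np.sin(yaw)],[np.sin(yaw),np.cos(yaw)]]); return np.c_[a@R.T+c,np.full(5,z)]
M=(255,0,255)
its=[(sq((.643,-.147),.0575,np.deg2rad(20.3),.010),M),(sq((.4765,-.3175),.061,np.deg2rad(-12),.022),M),(sq((.4765,-.3175),.061,np.deg2rad(-12),.0),(0,255,0))]
overlay("top",its,"pics/t3.png",(270,125,400,245),5)
overlay("scene",its,"pics/s3.png",(140,110,260,220),5)
E
```

```text
[ 338  186   51   51 1858]
top 0.022 ((0.4777892827987671, -0.3169413208961487), (0.12867818772792816, 0.1265736073255539), 75.97578430175781)
top 0.0036 ((0.47775694727897644, -0.32196080684661865), (0.13061177730560303, 0.12847554683685303), 75.9758071899414)
[ 191  120   50   34 1128]
scene 0.022 ((0.482204794883728, -0.30636167526245117), (0.1508735567331314, 0.13186781108379364), 76.09774017333984)
```

View pics/t3.png

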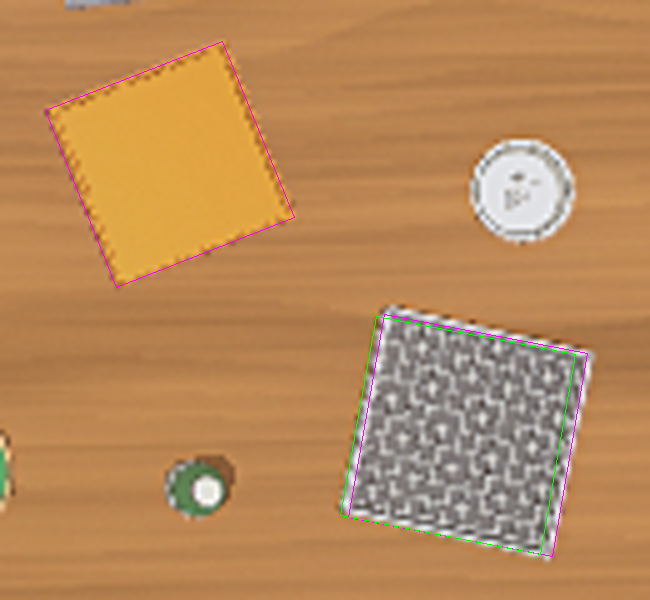

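View pics/s3.png

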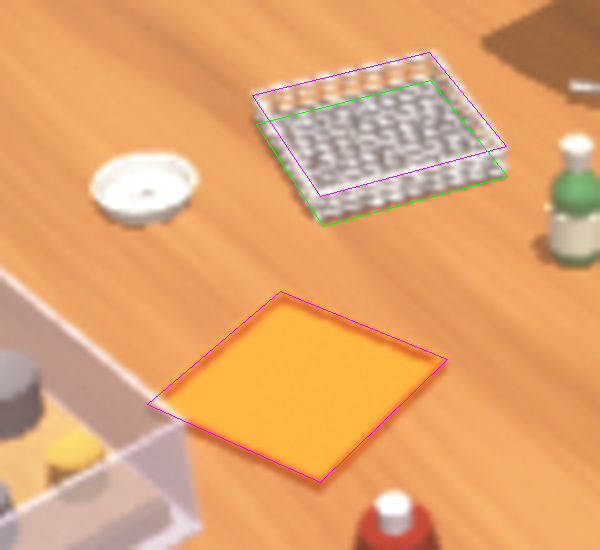

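```bash
cat >> h.py <<'E'
SP=(.473,.325);FE=(.460,-.0045);TR=(.643,-.147);BA=(.4765,-.318);LENS=(.6557,.1635)
def psi(p): return np.arctan2(p[1],p[0])+.138
def go(p,z): manip.movep([p[0],p[1],z],Q(psi(p)))
def lin(p,z,feed=.15,f=None): return manip.move_linear([p[0],p[1],z],feed=feed,f_stop=f)
E
python3 - <<'E'
from h import *
for p in (LENS,SP,FE,TR,BA,(.35,.03)): 
    q=manip.solve_ik([*p,.25],Q(psi(p))); print(None if q is None else np.round(q,3))
p=(.35,.03)
manip.grip(.64,40); st()
go(p,.06); st()
print(lin(p,-.01,.04,4)); st()
lin(p,.02,.1)
manip.grip(.3); print(lin(p,-.01,.04,4)); st(); lin(p,.03,.1); st()
E
```

```text
[0.136 0.59  0.343 1.324 0.    1.325]
[0.475 0.379 0.003 1.194 0.    1.305]
[-0.169  0.161 -0.294  1.116  0.     1.274]
[-0.336  0.554  0.282  1.299  0.     1.322]
[-0.716  0.377 -0.     1.193  0.     1.305]
[-0.124 -0.053 -0.524  1.1    0.     1.224]
t 3.27 tcp [ 0.1308 -0.5085  0.2393] open 0.636 F [-0.6 -0.6 -0.9]
t 5.44 tcp [0.3506 0.0295 0.0602] open 0.638 F [-0.8  0.1 -0.5]
True
t 6.71 tcp [0.3499 0.03   0.0041] open 0.64 F [ 0.1 -0.2  5.7]
True
t 7.85 tcp [0.3504 0.03   0.0078] open 0.298 F [-3.6  0.2 15.5]
t 8.22 tcp [0.3503 0.03   0.0297] open 0.299 F [ 0.7 -0.3 -0.3]
```

```bash
python3 - <<'E'
from h import *
manip.grip(.66); go(LENS,.16)
print(lin(LENS,.090,.07,5)); st()
its=[(circ(LENS,.055,.012),(0,255,0))]
overlay("scene",its,"pics/g1.png",(190,130,350,290),4)
overlay("top",[],"pics/g1t.png",(150,110,250,210),5)
E
```

```text
False
t 11.12 tcp [0.6561 0.1636 0.0906] open 0.662 F [-0.4  0.1 -0.3]
```

View pics/g1.png

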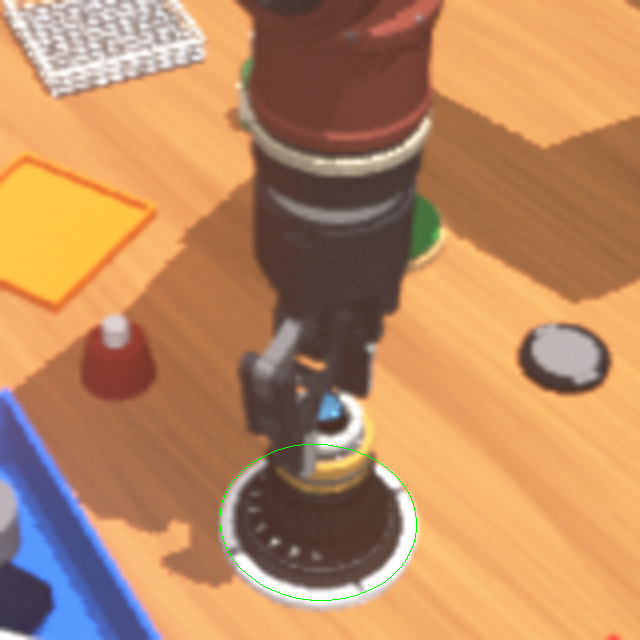

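View pics/g1t.png

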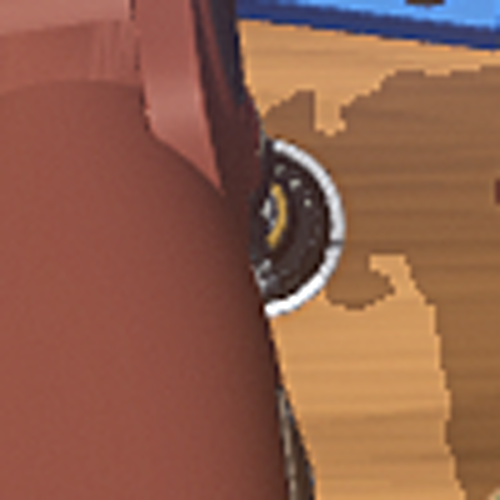

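The fingers straddle the ring, seen around (310,430) in the scene crop. Closing now.

```bash
python3 - <<'E'
from h import *
manip.grip(.4,25); s=st()
p=s["tcp_pos"]; lin(LENS,.100,.03); st(); lin(LENS,.15,.1); st()
overlay("scene",[],"pics/g2.png",(190,110,350,270),4)
E
```

```text
t 11.51 tcp [0.656  0.1635 0.0906] open 0.477 F [-2.  -0.7  4.4]
t 11.99 tcp [0.6558 0.1635 0.1001] open 0.478 F [-0.3 -0.7 -0. ]
t 12.64 tcp [0.6555 0.1635 0.1496] open 0.473 F [0.1 0.5 0.2]
```

View pics/g2.png

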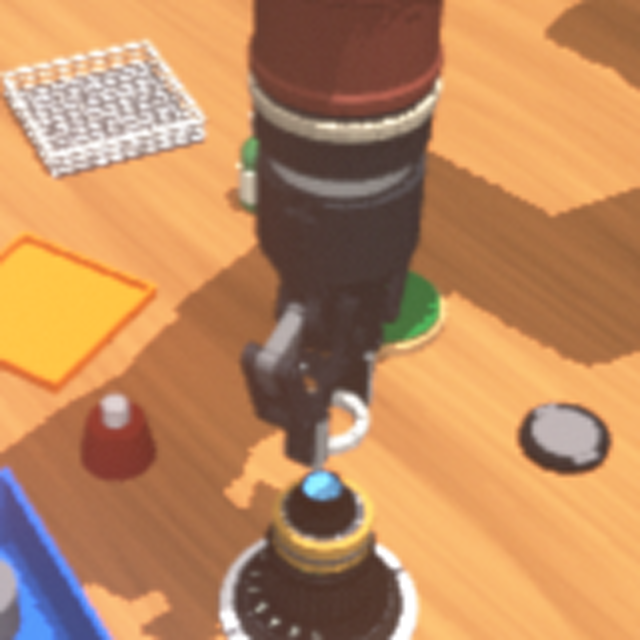

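Ring held level, with the cell left standing. Now the spindle.

```bash
python3 - <<'E'
from h import *
go(SP,.13); lin(SP,.075,.12); st()
overlay("scene",[],"pics/g3.png",(300,170,460,300),4)
E
```

```text
t 14.27 tcp [0.4737 0.3247 0.0753] open 0.47 F [-0.1  0.2 -0.1]
```

View pics/g3.png

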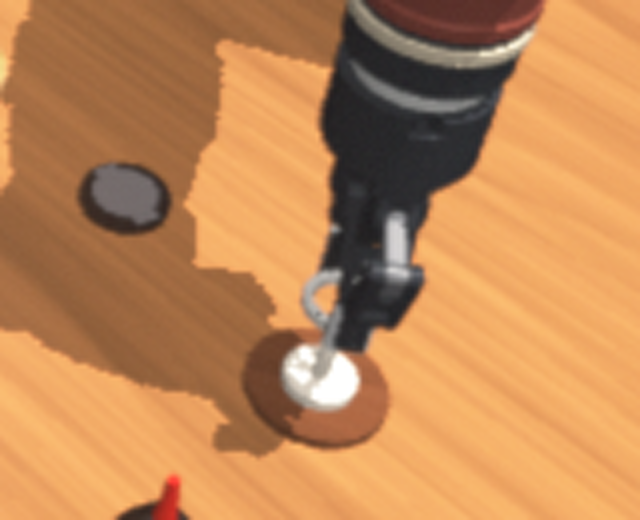

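```bash
python3 - <<'E'
from h import *
print(lin(SP,.030,.05,4)); st()
print(lin(SP,.0165,.02,3)); st()
overlay("scene",[(circ(SP,.021,.024),(255,0,255))],"pics/g4.png",(300,170,460,300),4)
E
```

```text
False
t 15.37 tcp [0.4732 0.3251 0.0303] open 0.473 F [ 0.4 -0.6 -0.8]
True
t 15.84 tcp [0.4732 0.3251 0.0219] open 0.474 F [-0.7 -0.3  9.9]
```

View pics/g4.png

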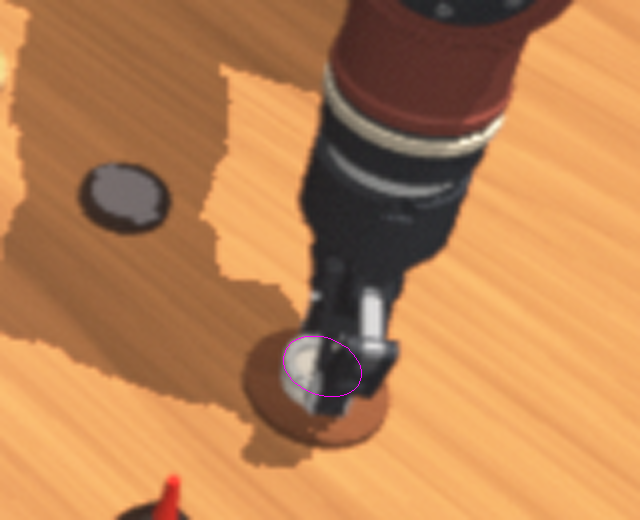

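```bash
python3 - <<'E'
from h import *
s=st(); t1=np.array(s["wrist_torque"]); f1=np.array(s["contact_force"])
lin(SP,.0245,.05); manip.sleep(.1); s=st(); t0=np.array(s["wrist_torque"]); f0=np.array(s["contact_force"])
print(t1.round(3),t0.round(3),(t1-t0).round(3),(f1-f0).round(2), "r=",np.round([-(t1-t0)[1]/(f1-f0)[2],(t1-t0)[0]/(f1-f0)[2]],4),"jaw",np.cos(psi(SP)),np.sin(psi(SP)))
E
```

```text
t 15.89 tcp [0.4732 0.3251 0.022 ] open 0.476 F [-1.5 -0.   8.7]
t 16.24 tcp [0.4728 0.3249 0.0242] open 0.475 F [0.7 0.5 0. ]
[-0.168  0.282 -0.01 ] [0.033 0.031 0.116] [-0.201  0.251 -0.127] [-2.23 -0.46  8.69] r= [-0.0288 -0.0231] jaw 0.7384563413044631 0.6743012916992124
```

```bash
python3 - <<'E'
from h import *
u=np.array([np.cos(psi(SP)),np.sin(psi(SP))])
for k in (-.002,.002,-.0035,.0035):
    p=np.array(SP)+k*u
    lin(p,.026,.05); r=lin(p,.0165,.02,2.5); s=st(); print(k,r)
    if s["tcp_pos"][2]<.0203: break
E
```

```text
t 16.9 tcp [0.4716 0.3237 0.0187] open 0.476 F [-1.6 -0.2  6.2]
-0.002 True
```

The ring now seats at TCP 0.0187; I predicted 0.0186. Releasing.

```bash
python3 - <<'E'
from h import *
p=manip.read_state()["tcp_pos"][:2]
manip.grip(.62); lin(p,.10,.12); 
manip.grip(.42); go(LENS,.16); st()
d=overlay("scene",[],"pics/g5.png",(200,170,420,300),3.6)
E
```

```text
t 19.31 tcp [0.6546 0.1644 0.1594] open 0.422 F [0.6 1.2 0.1]
```

View pics/g5.png

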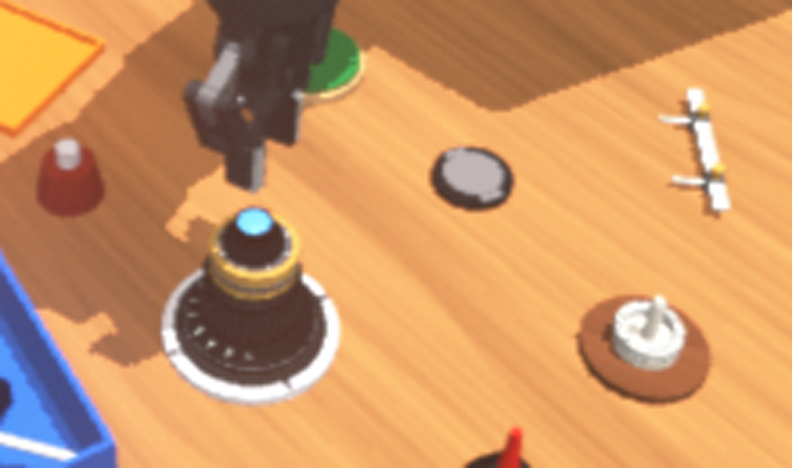

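The ring lies flat on the shoulder with the pin through it, at (648,335). Next the glass cell.

```bash
python3 - <<'E'
from h import *
print(lin(LENS,.0972,.07,4)); st()
manip.grip(.2,25); st()
lin(LENS,.107,.03); lin(LENS,.15,.1); st()
overlay("scene",[],"pics/g6.png",(190,110,350,270),4)
E
```

```text
False
t 20.41 tcp [0.6561 0.1635 0.0977] open 0.422 F [-1.7  0.1  0.3]
t 20.67 tcp [0.6561 0.1635 0.0979] open 0.261 F [-0.6  0.1  4.5]
t 21.73 tcp [0.6555 0.1635 0.1497] open 0.265 F [ 0.3  0.2 -0.3]
```

View pics/g6.png

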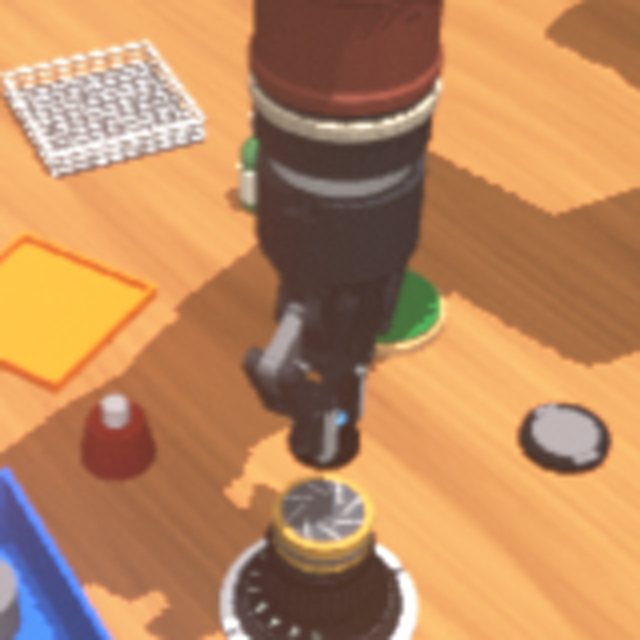

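```bash
python3 - <<'E'
from h import *
go(FE,.10); lin(FE,.036,.1); print(lin(FE,.022,.02,3)); st()
overlay("scene",[(circ(FE,.04,.012),(255,0,255)),(circ(FE,.019,.012),(255,0,255))],"pics/g7.png",(220,130,350,240),5)
E
```

```text
True
t 24.07 tcp [ 0.4601 -0.0045  0.0275] open 0.266 F [-0.2  0.3 -0.5]
```

View pics/g7.png

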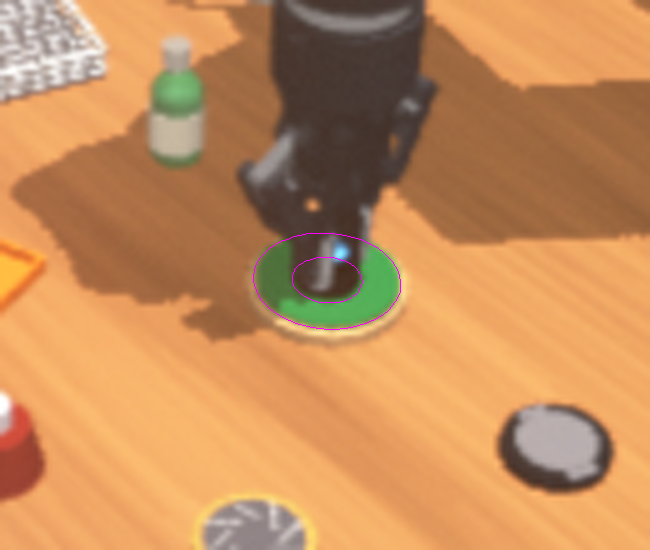

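```bash
python3 - <<'E'
from h import *
print(lin(FE,.0255,.02,3)); st()
manip.grip(.42); lin(FE,.06,.1); lin(FE,.13,.2); 
manip.grip(.78); go(LENS,.15); st()
overlay("scene",[],"pics/g8.png",(190,130,350,260),4.5)
overlay("top",[(circ(FE,.04,.012),(255,0,255))],"pics/g8t.png",(170,130,300,240),5)
E
```

```text
True
t 24.33 tcp [ 0.4599 -0.0045  0.0262] open 0.267 F [-1.8 -0.3  7.3]
t 27.02 tcp [0.655  0.1627 0.1497] open 0.782 F [-0.6 -0.3 -0.6]
```

View pics/g8.png

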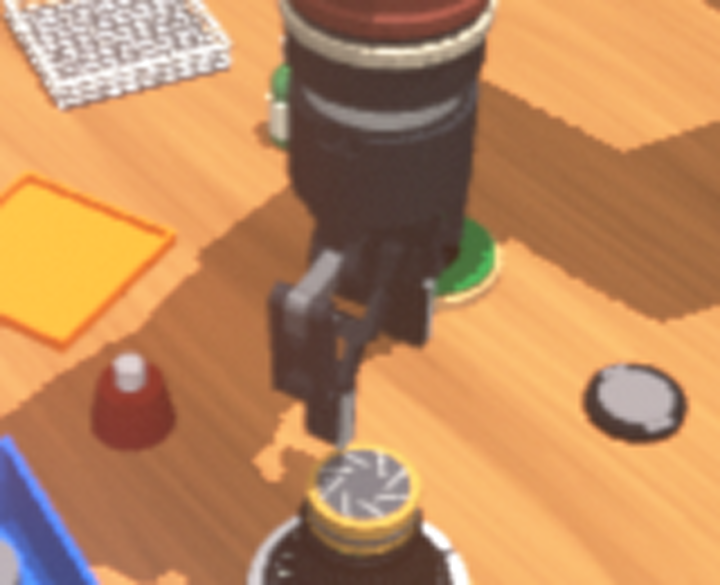

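View pics/g8t.png

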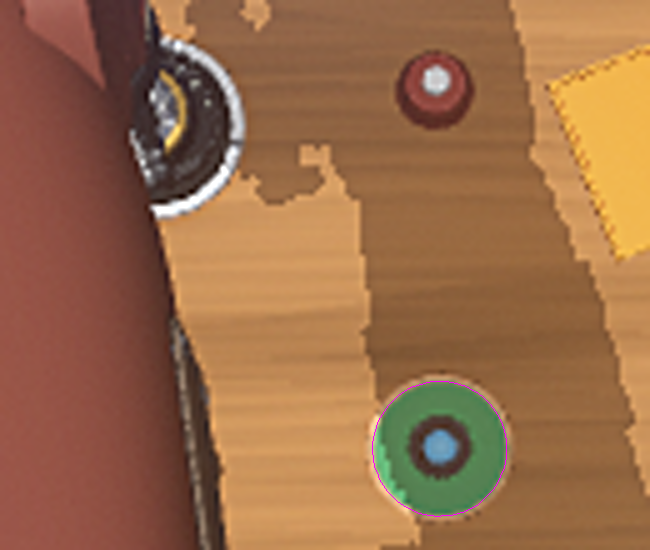

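Cell upright and central on the felt, at (440,447) in the top crop. Next the iris.

```bash
python3 - <<'E'
from h import *
print(lin(LENS,.069,.07,4)); st()
manip.grip(.5,35); st()
lin(LENS,.079,.03); lin(LENS,.14,.1); st()
overlay("scene",[],"pics/g9.png",(190,130,350,290),4)
E
```

```text
False
t 28.43 tcp [0.6561 0.1635 0.0696] open 0.782 F [-0.6 -0.2  0.8]
t 28.7 tcp [0.6561 0.1636 0.0698] open 0.618 F [-1.5  0.   6.5]
t 29.94 tcp [0.6553 0.1634 0.1394] open 0.615 F [ 1.   0.3 -1.7]
```

View pics/g9.png

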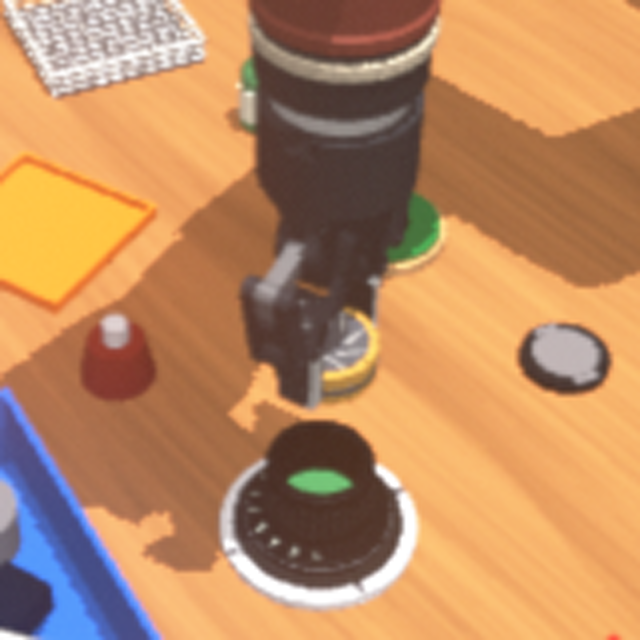

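```bash
python3 - <<'E'
from h import *
go(TR,.14); lin(TR,.022,.1,8); print(lin(TR,.0095,.02,4)); st()
overlay("scene",[(circ(TR,.020,.003),(255,0,255))],"pics/g10.png",(140,110,270,220),5)
overlay("top",[(circ(TR,.0265,.026),(255,0,255))],"pics/g10t.png",(270,125,400,245),5)
E
```

```text
True
t 32.98 tcp [ 0.6431 -0.147   0.0138] open 0.618 F [-1.2  0.4  5.7]
```

View pics/g10.png

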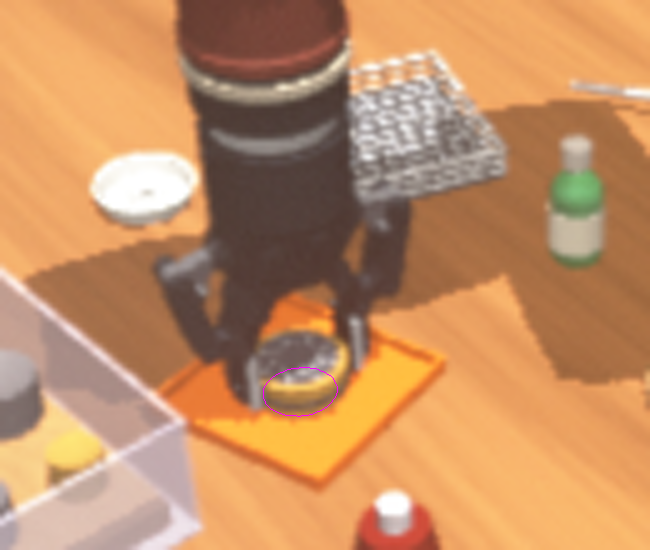

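```bash
python3 - <<'E'
from h import *
manip.grip(.76); lin(TR,.05,.08); lin(TR,.14,.2); manip.grip(1.0); go(LENS,.15)
B=overlay("scene",[(circ(LENS,.03,.062),(255,0,255)),(circ(LENS,.04,.024),(255,0,255))],"pics/g11.png",(150,110,310,270),4)
overlay("top",[(circ(TR,.027,.026),(255,0,255))],"pics/g11t.png",(240,125,400,245),4)
print(lin(LENS,.031,.08,5)); st()
overlay("scene",[],"pics/g12.png",(190,130,350,290),4)
E
```

```text
False
t 37.82 tcp [0.6561 0.1636 0.0316] open 1.006 F [ 1.3 -0.4  0.5]
```

View pics/g11.png

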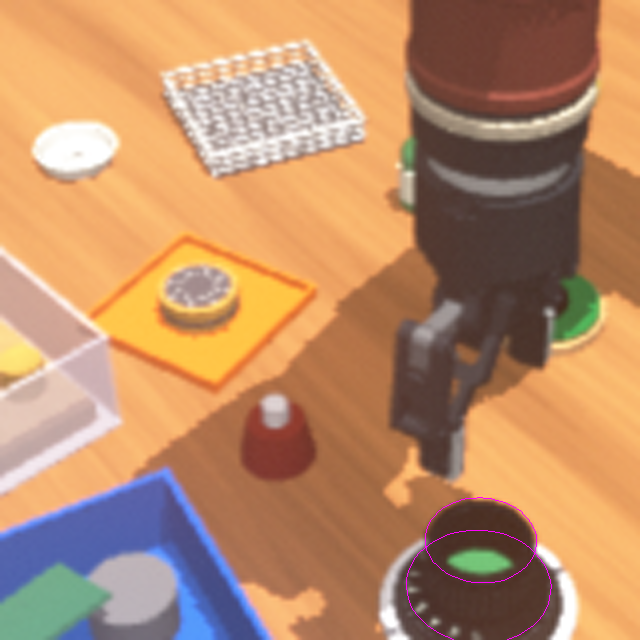

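View pics/g11t.png

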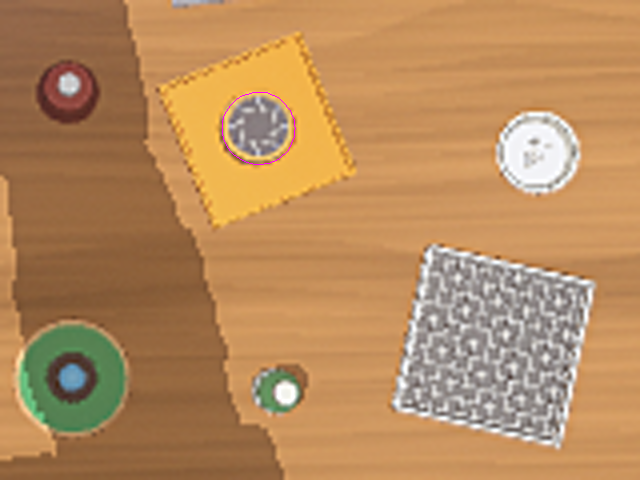

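View pics/g12.png

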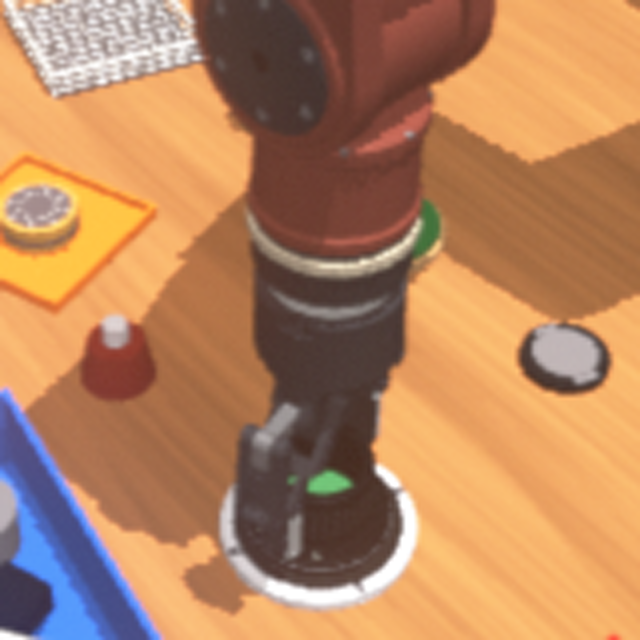

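Iris central in the tray, and the fingers straddle the barrel tube above its rim. Gripping the barrel.

```bash
python3 - <<'E'
from h import *
manip.grip(.6,70); st()
lin(LENS,.041,.03); st(); lin(LENS,.16,.1); st()
overlay("scene",[],"pics/g13.png",(190,110,350,270),4)
E
```

```text
t 38.24 tcp [0.6562 0.1636 0.0317] open 0.676 F [-0.5 -0.5  6.3]
t 38.73 tcp [0.6557 0.1635 0.041 ] open 0.677 F [-0.4  0.5 -2.1]
t 40.07 tcp [0.6553 0.1635 0.1592] open 0.674 F [ 0.2 -1.  -2.3]
```

View pics/g13.png

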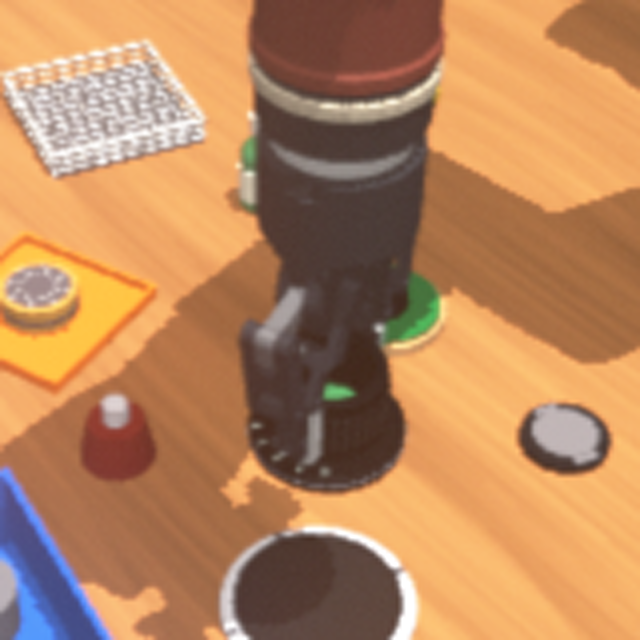

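```bash
python3 - <<'E'
from h import *
go(BA,.16); lin(BA,.06,.1,15); st()
overlay("scene",[(circ(BA,.04,.0405),(255,0,255))],"pics/g14.png",(150,50,290,180),5)
print(lin(BA,.032,.06,15)); print(lin(BA,.019,.02,5)); st()
overlay("scene",[(circ(BA,.04,.0036),(255,0,255))],"pics/g15.png",(150,50,290,180),5)
E
```

```text
t 43.13 tcp [ 0.4769 -0.3183  0.0606] open 0.672 F [-0.1  0.8 -1.7]
False
True
t 44.29 tcp [ 0.4766 -0.3181  0.0232] open 0.673 F [-0.5  0.2  7.3]
```

View pics/g15.png

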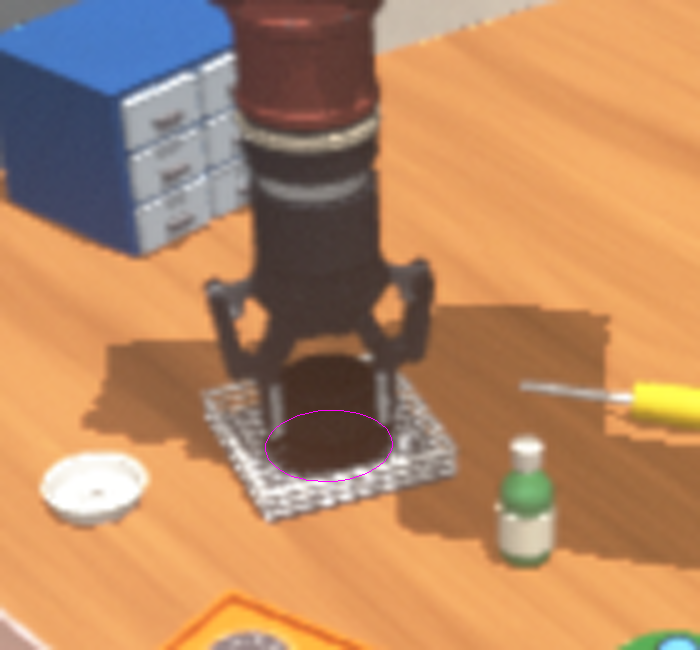

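Seated at 0.0232, as predicted (0.0233). Releasing and checking.

```bash
python3 - <<'E'
from h import *
manip.grip(.88); lin(BA,.07,.06); lin(BA,.2,.2)
manip.movep([.32,.05,.3],Q(.3)); st()
d=overlay("top",[(circ(BA,.04,.015),(255,0,255)),(circ(SP,.021,.024),(255,0,255))],"pics/f.png",(120,130,400,250),2.8)
overlay("scene",[],"pics/fs.png",(100,60,440,310),2.3)
for c in ["top","scene"]:
    cam(c)
    for n in ["mount_ring","glass_cell","iris","barrel","screw_dish"]:
        print(c,n,[(np.round(r["at"],4).tolist(),round(r["score"],2)) for r in manip.landmark_of(n,c)[:2]])
E
```

```text
t 47.92 tcp [0.3206 0.0496 0.2998] open 0.877 F [-0.6  0.5 -0.7]
top mount_ring [([0.4738, 0.3189, 0.0155], 0.48)]
top glass_cell [([0.4593, -0.005, 0.0077], 0.51)]
top iris [([0.6427, -0.1491, 0.0039], 0.77), ([0.4709, -0.3183, 0.0009], 0.44)]
top barrel [([0.4749, -0.3204, 0.0022], 0.61)]
top screw_dish [([0.6218, -0.3639, 0.0037], 0.61)]
scene mount_ring [([0.4721, 0.3224, 0.0193], 0.63)]
scene glass_cell [([0.4586, -0.0085, 0.0127], 0.58)]
scene iris [([0.6404, -0.1487, 0.005], 0.87)]
scene barrel []
scene screw_dish [([0.621, -0.3582, -0.0035], 0.46)]
```

View pics/f.png

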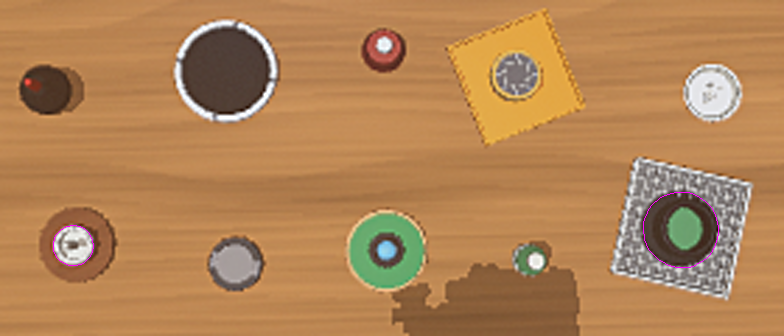

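View pics/fs.png

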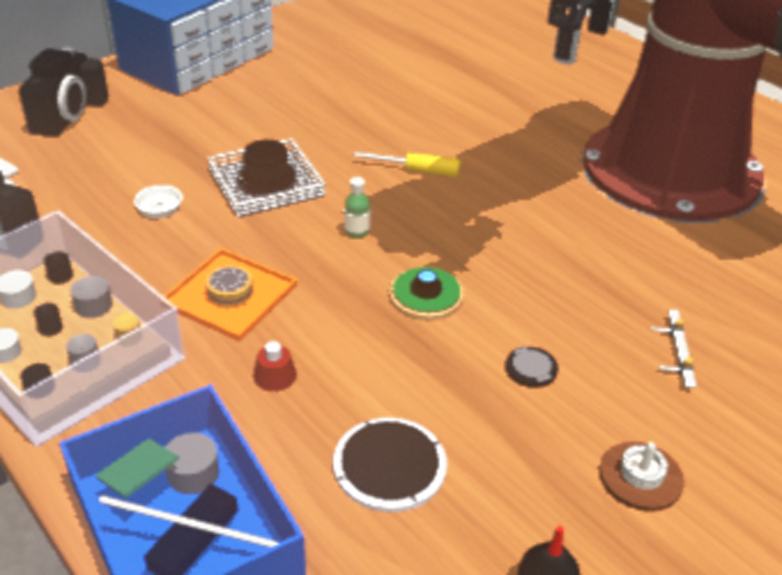

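All parts are upright, central and free of the gripper: ring (642,465), cell (427,290), iris (229,285) and barrel (267,170) in the scene view. The dish hasn't moved.

```bash
python3 - <<'E'
from cell import manip
print(manip.finish_job())
E
```

```text
the job is handed in; nothing more can be done
None
```

The lens is apart and the job is handed in, at about 48 s on the robot's clock of the 118 s allowed. In the order asked, the ring is over the spindle, the glass cell on the felt pad, the iris in the tray and the barrel in the basket.

- **Final checks:** both cameras show every part upright and about central, and the screw dish where it was. Each part touched down within about 1 mm of the height I had predicted.
- **One miss, mended:** on the first try at the spindle the ring stopped about 3 mm high, probably because a fingertip met the shoulder. I shifted 2 mm along the jaws and it seated before I released it.
- **Disagreements:** the final network positions mostly agree with mine to about 4 mm. The ring differs by up to 6 mm in the top view, where the picture shows it on the spindle. The barrel was not detected in the scene view but shows clearly in the picture. One low-score "iris" report fell on the barrel.

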